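# Reset the talking bead counter with its key

### The arm

A 6-joint arm with a two-finger parallel gripper is mounted at the origin on the work surface. World frame = base frame: x ahead of the robot, y to its left, z up, the work surface at z = 0. Lengths are in mm, angles in degrees, forces in N, time in s.
With the tool pointing down it reaches from about 350 to 850 mm from the base axis. Payload 8.1 kg.
Tool frame: the origin (TCP) lies between the finger pads; the fingertips stand 11 mm ahead of it and the grasp point (between the pads) lies 8 mm behind it; z points along the fingers, y is the line along which they close (so a half turn about z gives the same grasp; the last joint's range is limited). The gripper opens to 85 mm and grips with 20 to 120 N. Pads are 22 mm wide; open, the fingers measure 114 mm over their backs; the gripper's body (76 mm by 85 mm) begins 54 mm behind the grasp point. The pads swing forward as they close: fully open they stand 13 mm farther back than shut.
Start: joints at [-69.064, 7.471, 85.268, -0, 87.261, -4.893], TCP at [261.431, -540.055, 242.292] pointing down, gripper open.
Joint ranges: [-169.43, 169.43], [-51.17, 129.36], [1.28, 143.12], [-76.62, 256.62], [0, 156.53], [-152.29, 152.29]. Speed limits (degrees/s): [136.94, 136.94, 159.86, 180, 180, 180].

### API

Orientations are given as [roll, pitch, yaw] about the fixed x, y, z axes, in that order (R = Rz(yaw) Ry(pitch) Rx(roll)).
In Python, from bench import r, snapshot, get_calibration gives the robot as it stands.
- The arm moves only by the tool step_arm, never from a script. Its argument "rows" is a list of rows, each a list of 2 entries, a list of its own where there are three numbers: the shift along the tool's x, y, z in mm, then the turn about the tool's z in degrees. In form: [[[tx, ty, tz], yaw], ...]. A call has 1 to 12 rows; each row is the pose to reach, as a shift and turn from the pose commanded when the call began, along the tool's axes at that moment; what a row does not reach only later rows make up. A row lasts 1/10 s, in which the tool goes at most 50 mm and 8.59 degrees, less where a joint would pass 70% of its speed; a pose out of reach is approached as far as the arm can. A call with a gripper value outside its range is refused whole. "fingers" is the opening, from 0 (shut) to 1 (fully open), set as the call begins (left out, the last holds). The fingers move at their own pace and stop on an object; "squeeze" is the grip in N (left out, the last holds). Time passes only in rows, so rows that repeat a pose let the fingers close. It gives the time, the measured TCP pose, the force, the opening and the grip force at its end, in the units of the state.
- r.sense(): the state, without advancing time (a new reading comes with each control period).
- snapshot(name): name is "scene" or "top" or "wrist"; returns the picture (400x640x3 uint8, blue, green, red); there is no depth.
- get_calibration(name): a dict with "fovy" (degrees; the focal length in pixels is half the picture's height over the tangent of half this angle, whatever the lens; pixels are square), "cx", "cy" (the principal point, pixels), "dist" ([k1, k2, p1, p2, k3] as OpenCV has them; the pictures are not rectified), "eye" and "orientation" of the camera in the world. Camera axes: x right, y up, looking along -z (the intrinsics and any distortion apply to the point x, -y, -z); pixel columns grow to the right and rows downward; lengths in mm; the calibration is good to about 2 mm. A picture is of the moment at which its call begins: read the wrist's pose just before it. get_calibration takes no time and is no camera call; for the wrist camera it gives the pose at the moment of the call.
- r.hand_in(): hands the job in; it is judged then, once.
The state is a dict: "time": time; "joint_pos": joint angles; "qd": joint speeds; "joint_efforts": joint torques, N m; "tool_pos": TCP position; "tcp_rot": TCP orientation; "ft_force": force on the tool from outside, world axes, zero at the start; "wrist_torque": the same for the moment, N m; "finger_gap": finger opening in mm; "grip_force": force on a finger pad.
Only numpy, scipy, OpenCV 4.12 (cv2) and the standard library are available. Lean on these libraries where they do the work, as an engineer would, in place of code of your own. Each camera call takes 0.05 s, during which the arm holds its last target. There are 200 camera calls.

### The job

Reset the talking bead counter for the next class: take the green key out of its wooden hexagon block, push it fully into the slot of the counter's green barrel, turn it clockwise (seen from above) to its stop and back home, then withdraw it. Finish by putting the key fully back into the block it came from, upright, and letting go.

Things in the scene. Friction and masses are not known exactly. Their poses are not given: they have to be found in the camera images.
- green_key_mid (a point): Green key upright in a wooden hexagon block (blue twin in the other). Point: centre of its 80 mm height. z up, x width, y thickness; half-turn symmetric; 60 g. Grip: 52 (x) x 14 (y), from 8 mm below the point to 40 above; pinch the 14 mm, tips level with the point or above. Black blade below: 32 long, 30 (x) x 8 (y), last 6 mm 16 x 5. The grip's underside is the shoulder that stops it when fully in.
- block_mouth (a point): Centre of the slot mouth in the top of the loose wooden hexagon block (280 g, 90 mm across flats, 46 high, on the cart) that holds the green key. z up, x along the slot: 36 long (x), 13 wide (y), 38 deep, 4 mm bevels. With the key fully in, the key's centre is 8 mm above this point.
- barrel_mouth (a point): Centre of the slot mouth in the top of the square green barrel (60 x 60, 40 high) on the fixed white counter (150 x 220 x 44), 86 mm above the cart top. z up, x along the slot when home (frame does not turn with the barrel). Slot 36 long, 13 wide, 36 deep, 4 mm bevels. Key fully in: its centre 8 mm above this point. Rocker switch and bead wire on the counter are lower than the barrel.
- barrel (a joint): Turn of the barrel (rad): 0 home, grows clockwise seen from above, stop at 1.2 (about 70 degrees). A light spring (0.05 N m at most) brings it back. The key has about 10 degrees of play in the slot, so turn it about 80 degrees to bring the barrel to its stop.
There are look-alikes about, which are no part of the job. Of the things shaped like the part that bears green_key_mid, the green one is meant. What is shaped like the part that bears block_mouth but yellow is not meant.

How it is judged:
By the outcome, as a careful person would: the job done as asked, in the order asked, and still so for the second after the job is handed in, with the robot touching nothing.
It also fails if it takes over 66 s, if anything falls off the work surface, if the arm or the gripper's body presses on something with over 40 N, if the wrist force passes 120 N, or if a joint passes its speed limit or range.

## Working session

There is one attempt and no reset: what is moved stays moved. The work goes in short steps, Python scripts to look and compute and a tool call to move; the robot and the scene stay as the last step left them, time stands still between calls to the robot, and variables do not carry over. Pictures are saved under pics/ and viewed, at most 13 in all, crops included, and the job is handed in when it is done.

Besides the shell and the picture viewer there is one more tool, called after ">>>" by a JSON object that holds its "op" and its "data", one argument or row to a line. step_arm: Moves the arm, as the interface text tells. Its arguments: {"type":"object","properties":{"rows":{"type":"array"},"fingers":{"type":"number"},"squeeze":{"type":"number"}},"required":["rows"]}

```bash
ls; mkdir -p pics; python3 - <<'E'
from bench import r,snapshot,get_calibration
import cv2
s=r.sense();print(s)
for n in("scene","top","wrist"):
    print(n,get_calibration(n)); cv2.imwrite(f"pics/{n}0.png",snapshot(n))
E
```

```text
pics
{'time': 0.0, 'joint_pos': array([-6.90641149e+01,  7.51572962e+00,  8.53317780e+01,  1.30741682e-03,
        8.72610121e+01, -4.89361771e+00]), 'qd': array([-0.04109007, -0.01134051, -0.06150103, -0.02010038,  0.10227832,
        0.00794827]), 'joint_efforts': array([ 5.38928489e-04, -5.69399250e+01, -5.00548983e+01, -2.80614850e-04,
        1.45016730e-02, -9.26252415e-05]), 'tool_pos': array([ 261.24358068, -539.53543954,  241.21398568]), 'tcp_rot': array([-1.79891987e+02, -1.05584199e-02,  2.58294292e+01]), 'ft_force': array([-0.17877259, -0.01312756, -0.41701156]), 'wrist_torque': array([ 0.00870044,  0.012527  , -0.00772292]), 'grip_force': 0.0, 'finger_gap': 85.69627537069736}
scene {'fovy': 54.110468828248386, 'cx': 320.65113423133135, 'cy': 196.29914437460837, 'dist': array([-0.0426819,  0.       ,  0.       ,  0.       ,  0.       ]), 'eye': array([1025.6649983 , -390.56403674,  702.26435172]), 'orientation': array([41.54093981,  0.62807339, 61.03606198])}
top {'fovy': 47.337905182670106, 'cx': 321.58928640871386, 'cy': 202.04086157265297, 'dist': array([-0.05260353,  0.        ,  0.        ,  0.        ,  0.        ]), 'eye': array([ 382.56266751, -149.94693275, 1045.00503477]), 'orientation': array([ 10.07784774,   0.51621125, -90.61433784])}
wrist {'fovy': 65.5973910659533, 'cx': 320.68449074952963, 'cy': 197.98249551859425, 'dist': array([-0.0134366,  0.       ,  0.       ,  0.       ,  0.       ]), 'eye': array([ 329.15481456, -506.49046961,  372.83670844]), 'orientation': array([-17.09033737,   0.09395378, -64.12198457])}
```

View pics/top0.png

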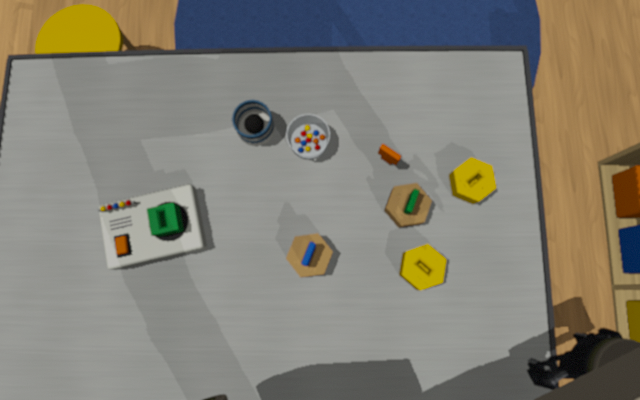

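View pics/scene0.png

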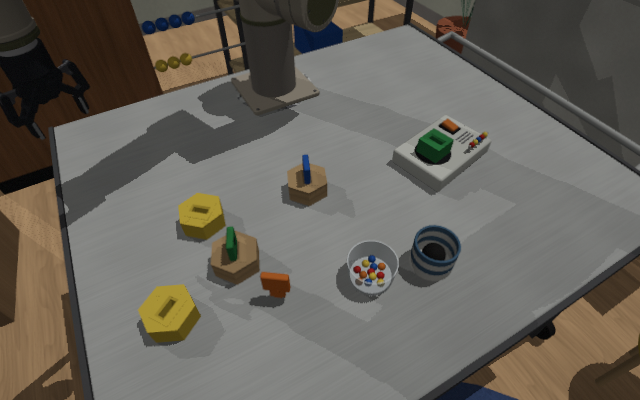

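Green key candidates (top view): green upright key at (413,202) in the wooden hexagon, blue twin at (309,255), and an orange loose piece at (389,154). The green one in the wooden block fits; the yellow hexagons at (474,180) and (424,267) are decoys. Enlarging to confirm.

```bash
python3 - <<'E'
import cv2,numpy as np
t=cv2.imread("pics/top0.png");s=cv2.imread("pics/scene0.png")
f=lambda im,x,y,w=66,h=50:cv2.resize(im[y:y+h,x:x+w],(396,300),interpolation=cv2.INTER_CUBIC)
a=np.vstack([np.hstack([f(t,376,172),f(t,135,190)]),np.hstack([f(s,200,220),f(s,400,120)])])
cv2.imwrite("pics/c1.png",a)
E
```

```text
(no output)
```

View pics/c1.png

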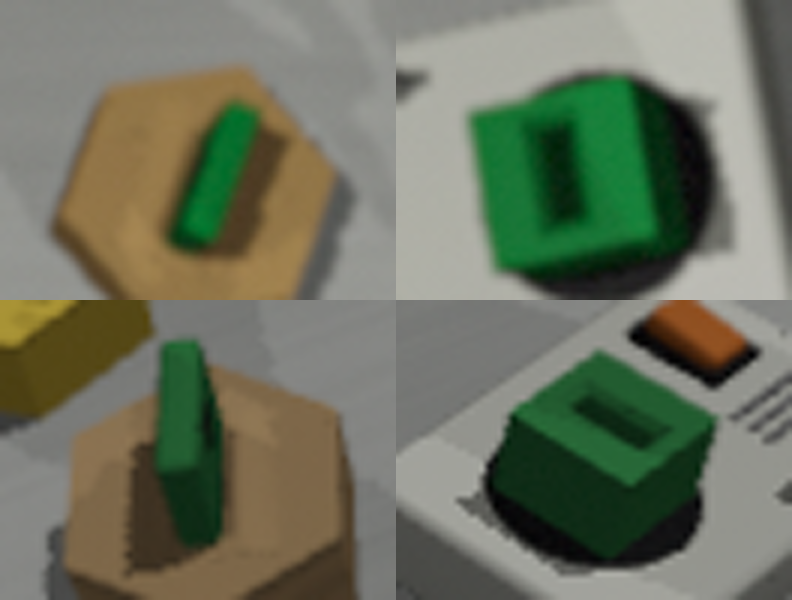

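Confirmed: upright green key in the wooden hexagon (crop top-left, top face centre ~(220,176) → px (412.7,201.3)), and the barrel with corners in the top-right crop.

```bash
cat > h.py <<'E'
import cv2,numpy as np
from scipy.spatial.transform import Rotation as R
from bench import r,snapshot,get_calibration
def K(c):
    f=200/np.tan(np.radians(c["fovy"])/2);return np.array([[f,0,c["cx"]],[0,f,c["cy"]],[0,0,1]])
def ray(c,px,z):
    """pixels -> world points at height z"""
    u=cv2.undistortPoints(np.array(px,float).reshape(-1,1,2),K(c),np.array(c["dist"]))[:,0]
    d=R.from_euler("xyz",c["orientation"],degrees=True).apply(np.c_[u[:,0],-u[:,1],-np.ones(len(u))])
    e=np.array(c["eye"]);return e+d*((z-e[2])/d[:,2])[:,None]
def proj(c,P):
    q=R.from_euler("xyz",c["orientation"],degrees=True).inv().apply(np.array(P,float)-c["eye"])*[1,-1,-1]
    return cv2.projectPoints(q.reshape(-1,1,3),np.zeros(3),np.zeros(3),K(c),np.array(c["dist"]))[0][:,0]
def ang(a,b):
    d=b-a;return np.degrees(np.arctan2(d[1],d[0]))
E
python3 - <<'E'
from h import *
t=get_calibration("top");s=get_calibration("scene")
g=lambda o,L:[(o[0]+x/6,o[1]+y/6) for x,y in L]
k=ray(t,g((376,172),[(246,108),(194,241)]),94);print("key top",k.round(1),ang(*k),np.linalg.norm(k[1]-k[0]),k.mean(0))
b=ray(t,g((135,190),[(74,115),(231,76),(264,238),(101,272)]),86);print("barrel top",b.round(1),b.mean(0),[ang(b[i],b[(i+1)%4]) for i in range(4)])
k=ray(s,g((200,220),[(180,42),(184,168)]),94);print("key scene",k.round(1),k.mean(0),ang(*k))
b=ray(s,g((400,120),[(120-5,112),(205,50),(318,122),(235,187)]),86);print("barrel scene",b.round(1),b.mean(0),[ang(b[i],b[(i+1)%4]) for i in range(4)])
for n,p in(("orange",(389,154)),("yel1",(474,180)),("yel2",(424,267)),("blk",(408,206))):print(n,ray(t,[p],30).round())
E
```

```text
key top [[ 575.2 -346.5   94. ]
 [ 527.7 -325.9   94. ]] 156.55429946110024 51.73517619755927 [ 551.4599019  -336.19469297   94.        ]
barrel top [[542.1 232.2  86. ]
 [555.7 175.7  86. ]
 [497.1 161.1  86. ]
 [485.5 219.3  86. ]] [520.09697145 197.08837141  86.        ] [np.float64(-76.55585835251937), np.float64(-166.06291355697437), np.float64(101.25633136664266), np.float64(12.814577322945414)]
key scene [[ 533.7 -328.1   94. ]
 [ 581.  -344.3   94. ]] [ 557.35569106 -336.19009353   94.        ] -18.867840493647606
barrel scene [[499.1 165.4  86. ]
 [486.2 223.   86. ]
 [544.2 232.8  86. ]
 [557.9 177.9  86. ]] [521.83941306 199.7726364   86.        ] [np.float64(102.68128261994958), np.float64(9.611796717930323), np.float64(-75.9790880543391), np.float64(-167.99255771316544)]
orange [[ 674. -299.   30.]]
yel1 [[ 610. -492.   30.]]
yel2 [[ 415. -367.   30.]]
blk [[ 552. -338.   30.]]
```

```bash
cat >> h.py <<'E'
def go(p,psi):
    """shift in tool axes + tool-z turn from current measured pose to TCP p, world yaw psi"""
    s=r.sense();Q=R.from_euler("xyz",s["tcp_rot"],degrees=True)
    print("t",s["time"],"pos",s["tool_pos"].round(1),"rot",s["tcp_rot"].round(2),"shift",Q.inv().apply(np.array(p)-s["tool_pos"]).round(1),"turn",round(-(psi-s["tcp_rot"][2]),1))
E
python3 -c "
from h import *
go([550,-336,200],158)"
```

```text
t 0.15 pos [ 261.3 -539.7  241.5] rot [-1.7992e+02 -1.0000e-02  2.5830e+01] shift [348.6 -57.5  41.6] turn -132.2
```

>>> {"op": "step_arm", "data": {
  "rows": [
    [[29, -5, 3], -8],
    [[58, -10, 7], -16],
    [[87, -14, 10], -24],
    [[116, -19, 14], -32],
    [[145, -24, 17], -40],
    [[174, -29, 21], -48],
    [[203, -33, 24], -56],
    [[232, -38, 28], -64],
    [[261, -43, 31], -72],
    [[290, -48, 34], -80],
    [[320, -52, 38], -88],
    [[348, -57, 41], -96]
  ],
  "fingers": 1,
  "squeeze": 60
}}

```text
time: 1.35
tool_pos: [550.7, -336.1, 200.6]
tcp_rot: [-180.0, -0.0, 122.2]
ft_force: [0.2, -0.5, 0.2]
finger_gap: 85.4
grip_force: 0.0
```

>>> {"op": "step_arm", "data": {
  "rows": [
    [[0, 0, 0], -8],
    [[0, 0, 0], -16],
    [[0, 0, 0], -24],
    [[0, 0, 0], -32],
    [[0, 0, 0], -36],
    [[0, 0, 0], -36],
    [[0, 0, 0], -36],
    [[0, 0, 0], -36]
  ]
}}

```text
time: 2.15
tool_pos: [549.8, -337.1, 201.1]
tcp_rot: [180.0, -0.0, 157.7]
ft_force: [-0.7, 0.3, -0.4]
finger_gap: 85.6
grip_force: 0.0
```

```bash
python3 - <<'E'
from h import *
s=r.sense();print(s["time"],s["tool_pos"],s["tcp_rot"],s["joint_pos"],s["ft_force"])
c=get_calibration("wrist");im=snapshot("wrist");cv2.imwrite("pics/w1.png",im)
import pickle;pickle.dump(c,open("w1.pkl","wb"))
E
```

```text
2.15 [ 549.75209666 -337.06430419  201.11247909] [ 1.79994299e+02 -1.79858304e-02  1.57725613e+02] [-3.60679406e+01  1.55479139e+01  8.04175726e+01  1.25505256e-03
  8.40533399e+01 -1.03793683e+02] [-0.65632782  0.2822115  -0.36451623]
```

View pics/w1.png

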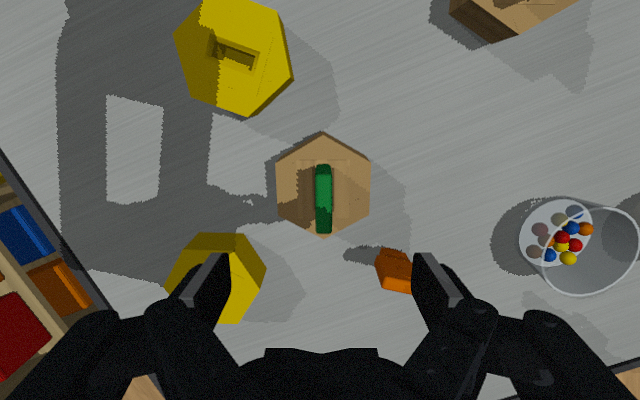

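Wrist view: key at (323,165–232) centred in the wooden hexagon (275–370,132–238), orange piece at (395,270) and yellow hexagons away from the finger path. Zooming for the edges.

```bash
python3 - <<'E'
import cv2
im=cv2.imread("pics/w1.png")[125:245,260:390]
cv2.imwrite("pics/c2.png",cv2.resize(im,(650,600),interpolation=cv2.INTER_CUBIC))
E
```

```text
(no output)
```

View pics/c2.png

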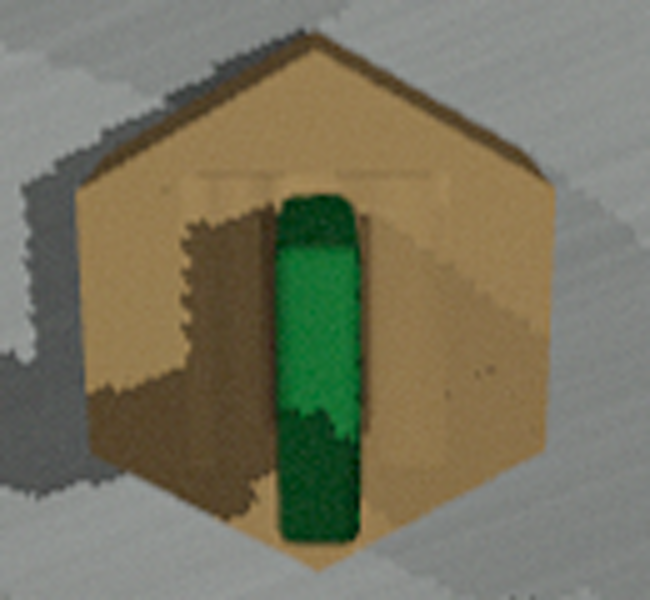

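Crop: key top face centre (318.5,392), ends (317,242)–(320,543); hexagon top corners (77,185),(315,50),(553,185),(545,450),(318,570),(88,450).

```bash
python3 - <<'E'
from h import *
import pickle;c=pickle.load(open("w1.pkl","rb"))
g=lambda L:[(260+x/5,125+y/5) for x,y in L]
k=ray(c,g([(317,242),(320,543)]),94);print("key",k.mean(0),ang(k[1],k[0]),np.linalg.norm(k[1]-k[0]))
h=ray(c,g([(77,185),(315,50),(553,185),(545,450),(318,570),(88,450)]),46);print("hex",h.mean(0),[ang(h[i],h[(i+1)%6])%60 for i in range(6)])
go([*k.mean(0)[:2],70],ang(k[1],k[0]))
E
```

```text
key [ 554.49118241 -335.56913046   94.        ] 158.47971298850288 51.28248953734972
hex [ 555.09269716 -335.83758116   46.        ] [np.float64(36.993402694340006), np.float64(38.614306945468954), np.float64(38.76293664601135), np.float64(37.7678707031489), np.float64(38.170962697052204), np.float64(37.67602811470681)]
t 2.2 pos [ 549.8 -337.1  201.2] rot [ 1.8000e+02 -1.0000e-02  1.5775e+02] shift [ -3.8   3.2 131.2] turn -0.7
```

>>> {"op": "step_arm", "data": {
  "rows": [
    [[-4, 3, 20], -0.5],
    [[-4, 3, 50], -0.5],
    [[-4, 3, 80], -0.5],
    [[-4, 3, 110], -0.5],
    [[-4, 3, 125], -0.5],
    [[-4, 3, 131], -0.5],
    [[-4, 3, 131], -0.5],
    [[-4, 3, 131], -0.5]
  ]
}}

```text
time: 3.0
tool_pos: [555.7, -336.6, 72.1]
tcp_rot: [-180.0, 0.1, 158.3]
ft_force: [0.6, 0.0, 0.5]
finger_gap: 85.5
grip_force: 0.0
```

>>> {"op": "step_arm", "data": {
  "rows": [
    [[0, 0, 0], 0],
    [[0, 0, 0], 0],
    [[0, 0, 0], 0],
    [[0, 0, 0], 0],
    [[0, 0, 0], 0],
    [[0, 0, 0], 0],
    [[0, 0, 0], 0],
    [[0, 0, 0], 0]
  ],
  "fingers": 0,
  "squeeze": 70
}}

```text
time: 3.8
tool_pos: [554.7, -335.9, 70.5]
tcp_rot: [-180.0, 0.0, 158.3]
ft_force: [-0.6, 0.4, 3.1]
finger_gap: 13.2
grip_force: 68.1
```

```bash
python3 - <<'E'
from h import *
s=r.sense();print(s)
cv2.imwrite("pics/w2.png",snapshot("wrist"))
E
```

```text
{'time': 3.8, 'joint_pos': array([-3.57255909e+01,  2.25423856e+01,  8.60385287e+01, -7.02302794e-04,
        7.14096335e+01, -1.04053248e+02]), 'qd': array([ 0.0083442 ,  0.05851326, -0.00219349,  0.03578433, -0.03385011,
       -0.02714269]), 'joint_efforts': array([ 1.86732248e-01, -6.47651052e+01, -4.51694798e+01,  1.07675535e-01,
       -2.28891559e-01,  2.14327731e-03]), 'tool_pos': array([ 554.7242677 , -335.9227557 ,   70.47292213]), 'tcp_rot': array([-1.79997059e+02,  9.00771091e-03,  1.58327881e+02]), 'ft_force': array([-0.6149143 ,  0.36185214,  3.08449052]), 'wrist_torque': array([0.01878878, 0.10629935, 0.01648129]), 'grip_force': 68.13552618026733, 'finger_gap': 13.179272451696367}
```

>>> {"op": "step_arm", "data": {
  "rows": [
    [[0, 0, -5], 0],
    [[0, 0, -12], 0],
    [[0, 0, -20], 0],
    [[0, 0, -28], 0],
    [[0, 0, -36], 0],
    [[0, 0, -48], 0],
    [[0, 0, -64], 0],
    [[0, 0, -80], 0],
    [[0, 0, -100], 0],
    [[0, 0, -120], 0],
    [[0, 0, -130], 0],
    [[0, 0, -130], 0]
  ]
}}

```text
time: 5.05
tool_pos: [555.8, -336.7, 203.4]
tcp_rot: [-179.9, 0.3, 158.3]
ft_force: [0.0, -0.2, -0.6]
finger_gap: 13.1
grip_force: 68.1
```

```bash
python3 - <<'E'
from h import *
import pickle
for n in("scene","wrist"):
    c=get_calibration(n);cv2.imwrite(f"pics/{n}3.png",snapshot(n));pickle.dump(c,open(n+"3.pkl","wb"))
s=cv2.imread("pics/scene3.png")[100:280,130:330];w=cv2.imread("pics/wrist3.png")[150:400,200:460]
cv2.imwrite("pics/c3.png",np.hstack([cv2.resize(s,(400,360)),cv2.resize(w,(374,360))]))
go([520.9,198.4,205],193)
E
```

```text
t 5.15 pos [ 554.6 -335.8  200.1] rot [-1.8000e+02 -1.0000e-02  1.5833e+02] shift [228.5 484.   -4.9] turn -34.7
```

View pics/c3.png

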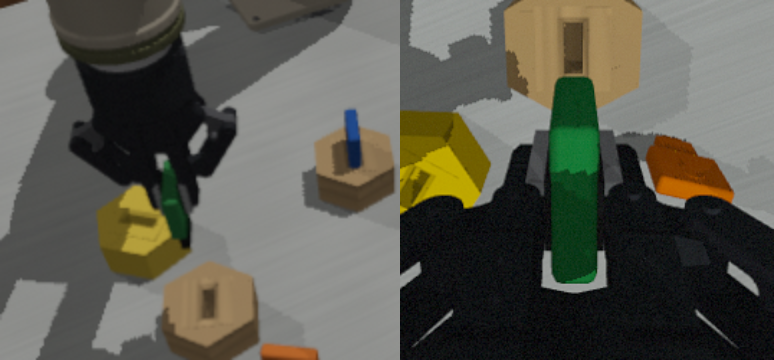

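Key held straight, block stayed put with its slot empty at (572,45) in the wrist crop. Now to the barrel, stopping offset to look at it.

```bash
python3 -c "
from h import *
go([560,207,205],193)"
```

```text
t 5.15 pos [ 554.6 -335.8  200.1] rot [-1.8000e+02 -1.0000e-02  1.5833e+02] shift [195.4 506.4  -4.9] turn -34.7
```

>>> {"op": "step_arm", "data": {
  "rows": [
    [[5, 13, 0], -1],
    [[16, 40, -1], -3],
    [[31, 80, -2], -6],
    [[46, 120, -3], -9],
    [[62, 160, -4], -12],
    [[77, 200, -5], -15],
    [[93, 240, -5], -18],
    [[108, 280, -5], -21],
    [[124, 320, -5], -24],
    [[139, 360, -5], -27],
    [[155, 400, -5], -30],
    [[167, 433, -5], -32]
  ]
}}

```text
time: 6.35
tool_pos: [557.6, 131.2, 203.9]
tcp_rot: [180.0, -0.1, -169.4]
ft_force: [-0.7, 0.6, -1.2]
finger_gap: 13.4
grip_force: 68.1
```

>>> {"op": "step_arm", "data": {
  "rows": [
    [[14, 36, 0], -1],
    [[23, 60, 0], -2],
    [[28, 73, 0], -2.5],
    [[28, 73, 0], -2.5],
    [[28, 73, 0], -2.5],
    [[28, 73, 0], -2.5],
    [[28, 73, 0], -2.5]
  ]
}}

```text
time: 7.05
tool_pos: [519.2, 193.9, 205.2]
tcp_rot: [-180.0, -0.0, -167.3]
ft_force: [-0.1, -0.4, -0.7]
finger_gap: 13.2
grip_force: 68.2
```

```bash
python3 - <<'E'
from h import *
import pickle
s=r.sense();print(s["time"],s["tool_pos"],s["tcp_rot"],s["joint_pos"])
c=get_calibration("wrist");im=snapshot("wrist");cv2.imwrite("pics/w4.png",im);pickle.dump(c,open("w4.pkl","wb"))
p=proj(c,[[520.9,198.4,86]])[0];print(p)
x,y=max(0,int(p[0])-75),max(0,int(p[1])-60);print(x,y)
cv2.imwrite("pics/c4.png",cv2.resize(im[y:y+120,x:x+150],None,fx=5,fy=5,interpolation=cv2.INTER_CUBIC))
E
```

```text
7.05 [519.24161283 193.93875712 205.20526075] [-1.79987050e+02 -2.14122541e-03 -1.67265943e+02] [ 1.51889847e+01  1.55869945e+00  9.53857673e+01 -1.29409622e-02
  8.30582274e+01 -8.75435077e+01]
[324.71387713 198.07445472]
249 138
```

View pics/c4.png

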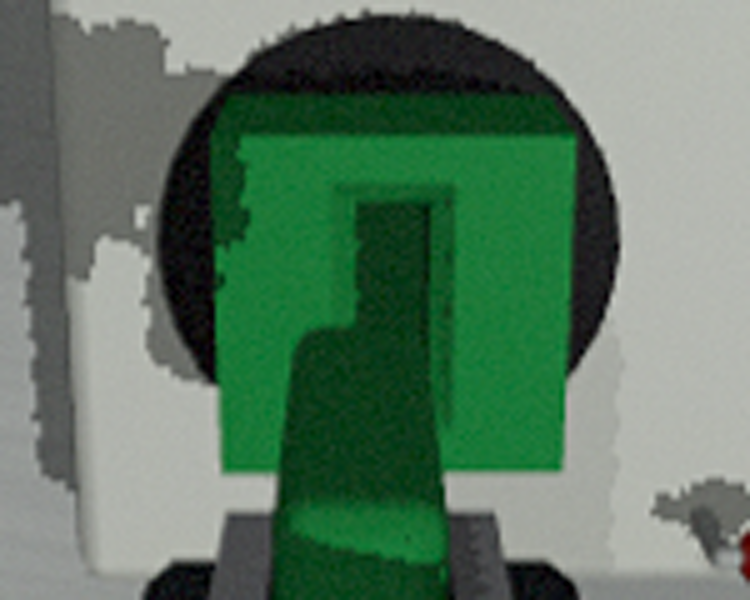

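Barrel top corners in crop: (211,135),(577,133),(563,470),(222,472); slot bevel x 332–455 from y 185, aligned with the held key's direction.

```bash
python3 - <<'E'
from h import *
import pickle;c=pickle.load(open("w4.pkl","rb"))
b=ray(c,[(249+x/5,138+y/5) for x,y in [(211,135),(577,133),(563,470),(222,472)]],86)
print(b.round(1),b.mean(0),[ang(b[i],b[(i+1)%4]).round(1) for i in range(4)],[np.linalg.norm(b[i]-b[i-1]).round(1) for i in range(4)])
# key top face in w4/wrist3: project expected top corners relative to TCP for a check
s=r.sense();Q=R.from_euler("xyz",s["tcp_rot"],degrees=True)
P=s["tool_pos"]+Q.apply([[26,-7,-23.5],[26,7,-23.5],[26,7,24.5],[26,-7,24.5]]);print((proj(c,P)-[249,138])*5)
go([*b.mean(0)[:2],140],ang(b[1],b[0]))
E
```

```text
[[499.4 165.3  86. ]
 [485.8 223.6  86. ]
 [544.  236.9  86. ]
 [557.6 178.7  86. ]] [521.69262819 201.12714616  86.        ] [np.float64(103.1), np.float64(12.8), np.float64(-76.9), np.float64(-167.0)] [np.float64(59.8), np.float64(59.9), np.float64(59.7), np.float64(59.7)]
[[259.60049612 494.27263401]
 [444.40570942 494.42474822]
 [420.32782059 305.66352433]
 [287.37463083 305.55348107]]
t 7.1 pos [519.2 194.  205.2] rot [-179.99   -0.   -167.27] shift [-4.   6.4 65.2] turn -90.4
```

>>> {"op": "step_arm", "data": {
  "rows": [
    [[-4, 6, 5], -0.2],
    [[-4, 6, 20], -0.2],
    [[-4, 6, 35], -0.2],
    [[-4, 6, 50], -0.2],
    [[-4, 6, 57], -0.2],
    [[-4, 6, 57], -0.2],
    [[-4, 6, 57], -0.2],
    [[-4, 6, 57], -0.2]
  ]
}}

```text
time: 7.9
tool_pos: [521.9, 201.9, 149.2]
tcp_rot: [180.0, 0.1, -167.0]
ft_force: [-0.4, -0.4, -0.5]
finger_gap: 13.1
grip_force: 68.2
```

```bash
python3 - <<'E'
from h import *
go([521.5,200.5,110.5],-167.05)
a=snapshot("scene");w=snapshot("wrist");cv2.imwrite("pics/s5.png",a);cv2.imwrite("pics/w5.png",w)
cv2.imwrite("pics/c5.png",np.hstack([cv2.resize(a[60:210,370:520],(400,400)),cv2.resize(w[150:300,240:390],(400,400))]))
E
```

```text
t 7.9 pos [521.9 201.9 149.2] rot [ 1.7999e+02  9.0000e-02 -1.6697e+02] shift [ 0.8 -1.3 38.7] turn 0.1
```

View pics/c5.png

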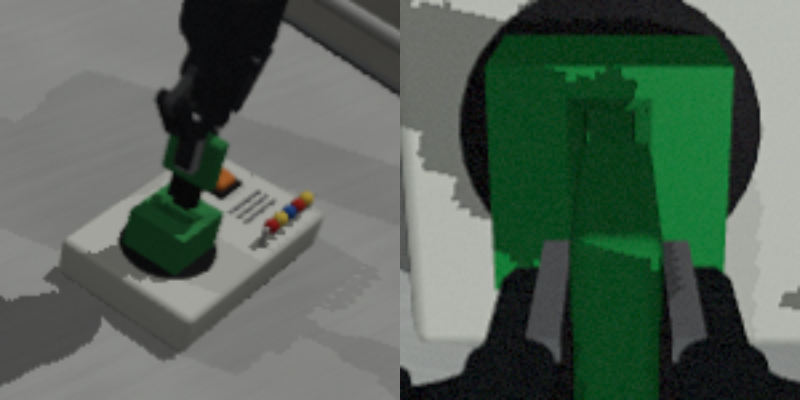

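Key sits right above the slot (scene crop ~(190,195)) and lines up with it in the wrist crop. Inserting.

>>> {"op": "step_arm", "data": {
  "rows": [
    [[0, -0.5, 3], 0],
    [[0, -0.5, 6], 0],
    [[0, -0.5, 10], 0],
    [[0, -0.5, 14], 0],
    [[0, -0.5, 18], 0],
    [[0, -0.5, 22], 0],
    [[0, -0.5, 22], 0]
  ]
}}

```text
time: 8.7
tool_pos: [520.9, 201.1, 125.3]
tcp_rot: [-180.0, -0.1, -167.0]
ft_force: [-0.8, 0.1, -0.6]
finger_gap: 13.5
grip_force: 68.2
```

>>> {"op": "step_arm", "data": {
  "rows": [
    [[0, 0, 3], 0],
    [[0, 0, 6], 0],
    [[0, 0, 9], 0],
    [[0, 0, 12], 0],
    [[0, 0, 14], 0],
    [[0, 0, 14.5], 0],
    [[0, 0, 14.5], 0],
    [[0, 0, 14.5], 0]
  ]
}}

```text
time: 9.5
tool_pos: [521.5, 201.3, 111.9]
tcp_rot: [180.0, 0.0, -167.0]
ft_force: [-0.1, 0.6, -0.5]
finger_gap: 13.3
grip_force: 68.2
```

Not yet touching; small steps down until contact.

>>> {"op": "step_arm", "data": {
  "rows": [
    [[0, 0, 0.5], 0],
    [[0, 0, 1], 0],
    [[0, 0, 1.5], 0],
    [[0, 0, 1.5], 0],
    [[0, 0, 1.5], 0]
  ]
}}

```text
time: 10.0
tool_pos: [521.5, 201.3, 110.5]
tcp_rot: [180.0, 0.0, -167.0]
ft_force: [-0.1, -1.1, 1.2]
finger_gap: 13.3
grip_force: 68.5
```

>>> {"op": "step_arm", "data": {
  "rows": [
    [[0, 0, 0.5], 0],
    [[0, 0, 1], 0],
    [[0, 0, 1], 0],
    [[0, 0, 1], 0]
  ]
}}

```text
time: 10.4
tool_pos: [521.6, 201.3, 110.4]
tcp_rot: [180.0, 0.0, -167.0]
ft_force: [-4.1, -1.7, 8.9]
finger_gap: 13.1
grip_force: 69.7
```

>>> {"op": "step_arm", "data": {
  "rows": [
    [[0, 0, -0.6], 3],
    [[0, 0, -0.6], 9],
    [[0, 0, -0.6], 16],
    [[0, 0, -0.6], 23],
    [[0, 0, -0.6], 30],
    [[0, 0, -0.6], 37],
    [[0, 0, -0.6], 44],
    [[0, 0, -0.6], 51],
    [[0, 0, -0.6], 58],
    [[0, 0, -0.6], 65],
    [[0, 0, -0.6], 71],
    [[0, 0, -0.6], 75]
  ]
}}

```text
time: 11.6
tool_pos: [521.8, 200.7, 110.4]
tcp_rot: [180.0, 0.1, 117.8]
ft_force: [-1.3, -2.9, 4.3]
finger_gap: 13.0
grip_force: 68.9
```

```bash
python3 -c "
from h import *
s=r.sense();print(s['tcp_rot'],s['wrist_torque'],s['ft_force'],s['tool_pos'])"
```

```text
[1.79987317e+02 6.12587842e-02 1.17787009e+02] [-0.56863617  0.24369054  0.09856436] [-1.29940331 -2.89652969  4.30617505] [521.77767437 200.74212185 110.41906091]
```

>>> {"op": "step_arm", "data": {
  "rows": [
    [[0, 0, 0], 3],
    [[0, 0, 0], 5],
    [[0, 0, 0], 5],
    [[0, 0, 0], 5]
  ]
}}

```text
time: 12.0
tool_pos: [521.5, 200.7, 110.4]
tcp_rot: [-180.0, 0.1, 113.0]
ft_force: [-1.9, -4.0, 5.3]
finger_gap: 13.5
grip_force: 69.1
```

```bash
python3 -c "
from h import *
s=r.sense();print(s['tcp_rot'],s['wrist_torque'],s['ft_force'],s['tool_pos'])"
```

```text
[-1.79986626e+02  5.37698647e-02  1.13025047e+02] [-0.61681684  0.48558278  0.03061198] [-1.8520927  -3.979524    5.31627153] [521.53568605 200.71569952 110.4486722 ]
```

>>> {"op": "step_arm", "data": {
  "rows": [
    [[0, 0, 0], 2],
    [[0, 0, 0], 4],
    [[0, 0, 0], 4],
    [[0, 0, 0], 4]
  ]
}}

```text
time: 12.4
tool_pos: [521.5, 200.7, 110.4]
tcp_rot: [-180.0, 0.1, 109.1]
ft_force: [-2.7, -3.3, 5.7]
finger_gap: 12.9
grip_force: 69.3
```

```bash
python3 - <<'E'
from h import *
s=r.sense();print(s['tcp_rot'],s['wrist_torque'],s['ft_force'],s['tool_pos'])
c=get_calibration("wrist");a=snapshot("wrist");b=snapshot("top");cv2.imwrite("pics/w6.png",a)
p=proj(c,[[521.5,200.7,86]])[0].astype(int);print(p)
x,y=p-[60,60]
cv2.imwrite("pics/c6.png",np.hstack([cv2.resize(a[y:y+120,x:x+120],(400,400)),cv2.resize(b[170:270,100:200],(400,400))]))
E
```

```text
[-1.79988436e+02  6.68908579e-02  1.09058211e+02] [-0.6489079   0.47686978  0.49241119] [-2.70196977 -3.31578707  5.68808632] [521.53907216 200.66326477 110.43333149]
[319 245]
```

View pics/c6.png

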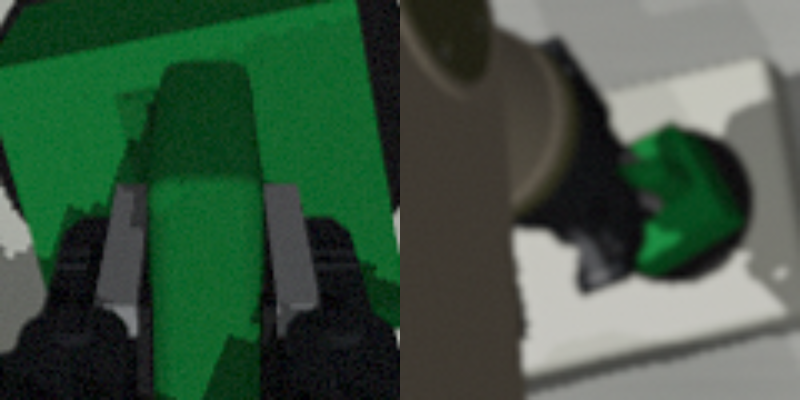

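Torque rose to 0.49 N·m: barrel is at its stop (crop shows the barrel turned, lagging the key by ~12° as expected). Turning back.

>>> {"op": "step_arm", "data": {
  "rows": [
    [[0, 0, 0], -4],
    [[0, 0, 0], -11],
    [[0, 0, 0], -18],
    [[0, 0, 0], -25],
    [[0, 0, 0], -32],
    [[0, 0, 0], -39],
    [[0, 0, 0], -46],
    [[0, 0, 0], -53],
    [[0, 0, 0], -60],
    [[0, 0, 0], -67],
    [[0, 0, 0], -74],
    [[0, 0, 0], -80]
  ]
}}

```text
time: 13.7
tool_pos: [521.8, 201.0, 110.4]
tcp_rot: [-180.0, 0.0, -170.7]
ft_force: [-0.9, -0.3, 2.6]
finger_gap: 13.1
grip_force: 68.7
```

>>> {"op": "step_arm", "data": {
  "rows": [
    [[0, 0, 0], -4],
    [[0, 0, 0], -8],
    [[0, 0, 0], -12],
    [[0, 0, 0], -12],
    [[0, 0, 0], -12]
  ]
}}

```text
time: 14.2
tool_pos: [522.2, 200.9, 110.4]
tcp_rot: [-179.9, 0.1, -159.1]
ft_force: [3.0, -3.6, 3.6]
finger_gap: 13.1
grip_force: 68.7
```

```bash
python3 -c "
from h import *
s=r.sense();print(s['tcp_rot'],s['wrist_torque'],s['ft_force'],s['tool_pos'])"
```

```text
[-1.79946467e+02  7.87316595e-02 -1.59101371e+02] [-0.63408611 -0.46760892 -0.04680705] [ 3.03720464 -3.63190136  3.59181038] [522.18928782 200.90012193 110.44322417]
```

>>> {"op": "step_arm", "data": {
  "rows": [
    [[0, 0, 0], 4],
    [[0, 0, 0], 8],
    [[0, 0, 0], 8],
    [[0, 0, 0], 8],
    [[0, 0, -4], 8],
    [[0, 0, -9], 8],
    [[0, 0, -15], 8],
    [[0, 0, -22], 8],
    [[0, 0, -30], 8],
    [[0, 0, -38], 8],
    [[0, 0, -46], 8],
    [[0, 0, -54], 8]
  ]
}}

```text
time: 15.4
tool_pos: [521.5, 201.3, 164.8]
tcp_rot: [180.0, 0.0, -167.0]
ft_force: [-0.2, -0.6, -0.9]
finger_gap: 12.9
grip_force: 68.3
```

>>> {"op": "step_arm", "data": {
  "rows": [
    [[0, 0, -10], 0],
    [[0, 0, -25], 0],
    [[0, 0, -40], 0],
    [[0, 0, -40], 0],
    [[0, 0, -40], 0]
  ]
}}

```text
time: 15.9
tool_pos: [521.9, 201.4, 204.7]
tcp_rot: [180.0, 0.1, -167.0]
ft_force: [-1.0, -0.5, -1.3]
finger_gap: 12.7
grip_force: 68.2
```

```bash
python3 - <<'E'
from h import *
s=r.sense();print(s['ft_force'])
c=get_calibration("wrist");a=snapshot("wrist");cv2.imwrite("pics/w7.png",a)
Q=R.from_euler("xyz",s["tcp_rot"],degrees=True)
P=s["tool_pos"]+Q.apply([[26,-7,-23.5],[26,7,-23.5],[26,7,24.5],[26,-7,24.5]]);print((proj(c,P)-[249,138])*5)
cv2.imwrite("pics/c7.png",cv2.resize(a[138:258,249:399],None,fx=5,fy=5,interpolation=cv2.INTER_CUBIC))
go([554.7,-335.9,200],158.3)
E
```

```text
[-0.96778546 -0.47231844 -1.31344638]
[[258.29787435 494.45527465]
 [443.07262608 494.60793556]
 [419.32896685 305.8429386 ]
 [286.39214628 305.73123184]]
t 15.95 pos [521.4 201.2 203.8] rot [ 180.     -0.   -166.97] shift [  88.6 -530.8    3.8] turn -325.3
```

View pics/c7.png

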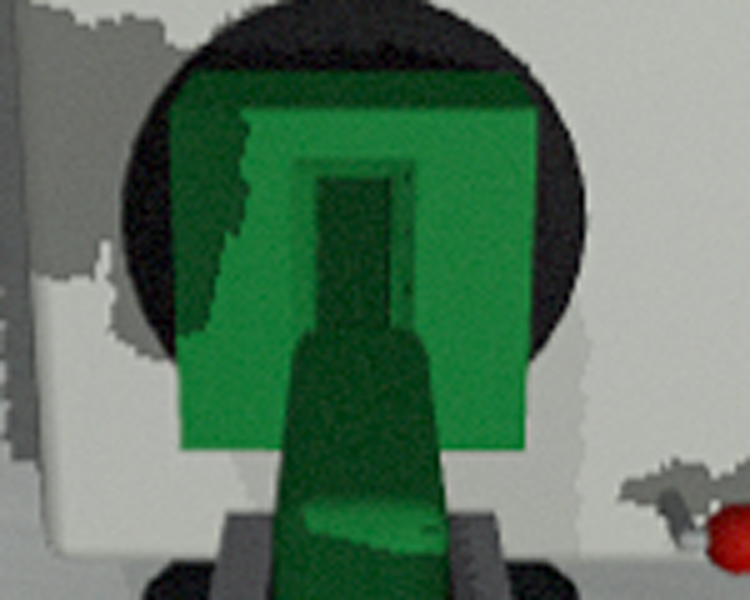

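Barrel is back home, square to the tool, and the key is unchanged in the grip. Back to the block.

>>> {"op": "step_arm", "data": {
  "rows": [
    [[2, -13, 0], 1],
    [[7, -40, 0], 3],
    [[13, -80, 0], 6],
    [[20, -120, 0], 9],
    [[27, -160, 0], 12],
    [[33, -200, 0], 15],
    [[40, -240, 0], 18],
    [[47, -280, 0], 21],
    [[53, -320, 0], 24],
    [[60, -360, 0], 27],
    [[67, -400, 0], 30],
    [[73, -440, 0], 33]
  ]
}}

```text
time: 17.15
tool_pos: [548.3, -246.2, 202.9]
tcp_rot: [-180.0, -0.1, 159.8]
ft_force: [0.1, 1.0, -0.1]
finger_gap: 13.5
grip_force: 68.3
```

```bash
python3 -c "
from h import *
go([554.7,-335.9,200],158.3)"
```

```text
t 17.15 pos [ 548.3 -246.2  202.9] rot [-1.8000e+02 -9.0000e-02  1.5983e+02] shift [-37.  -82.    2.9] turn 1.5
```

>>> {"op": "step_arm", "data": {
  "rows": [
    [[-15, -35, 0], 1],
    [[-27, -65, 2], 1.7],
    [[-36, -84.5, 4], 1.7],
    [[-36, -84.5, 4], 1.7],
    [[-36, -84.5, 4], 1.7],
    [[-36, -84.5, 4], 1.7],
    [[-36, -84.5, 4], 1.7]
  ]
}}

```text
time: 17.85
tool_pos: [554.5, -334.6, 199.9]
tcp_rot: [180.0, -0.0, 158.4]
ft_force: [0.0, 0.6, 0.0]
finger_gap: 13.1
grip_force: 68.3
```

```bash
python3 - <<'E'
from h import *
go([554.7,-335.9,200],158.3)
a=cv2.imread("pics/wrist3.png");b=snapshot("wrist");cv2.imwrite("pics/w8.png",b)
# shift of block between the picture after extraction and now
m=slice(140,215),slice(265,385)
for n,im in(("a",a),("b",b)):pass
A,B=[cv2.cvtColor(i,cv2.COLOR_BGR2GRAY) for i in(a,b)]
T=A[145:195,275:385];q=cv2.matchTemplate(B,T,cv2.TM_CCOEFF_NORMED);print(cv2.minMaxLoc(q))
cv2.imwrite("pics/c8.png",np.hstack([cv2.resize(i[140:300,240:400],(400,400)) for i in(a,b)]))
E
```

```text
t 17.85 pos [ 554.5 -334.6  199.9] rot [ 1.7999e+02 -1.0000e-02  1.5838e+02] shift [-0.7 -1.1 -0.1] turn 0.1
(-0.46862727403640747, 0.9679431915283203, (158, 313), (274, 147))
```

View pics/c8.png

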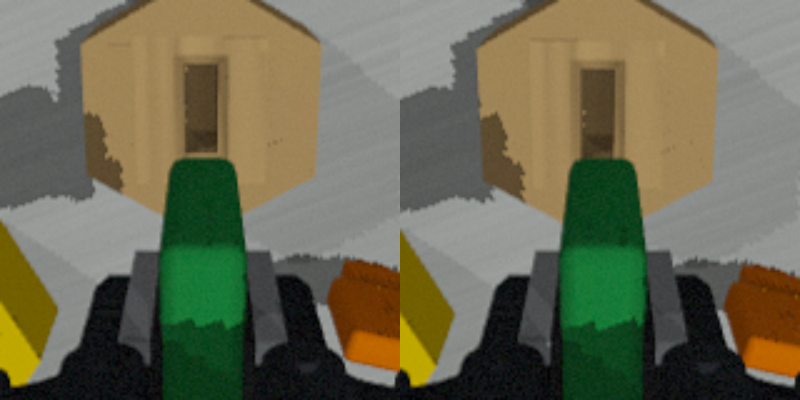

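Block unmoved, key lined up with the slot as after extraction. Descending.

>>> {"op": "step_arm", "data": {
  "rows": [
    [[-0.5, -1, 15], 0],
    [[-0.5, -1, 40], 0],
    [[-0.5, -1, 65], 0],
    [[-0.5, -1, 85], 0],
    [[-0.5, -1, 92], 0],
    [[-0.5, -1, 92], 0],
    [[-0.5, -1, 97], 0],
    [[-0.5, -1, 102], 0],
    [[-0.5, -1, 107], 0],
    [[-0.5, -1, 112], 0],
    [[-0.5, -1, 112], 0]
  ]
}}

```text
time: 19.0
tool_pos: [554.1, -336.4, 86.9]
tcp_rot: [180.0, -0.1, 158.3]
ft_force: [-0.4, -0.6, -0.3]
finger_gap: 13.0
grip_force: 68.3
```

>>> {"op": "step_arm", "data": {
  "rows": [
    [[0, 0, 4], 0],
    [[0, 0, 8], 0],
    [[0, 0, 12], 0],
    [[0, 0, 15], 0],
    [[0, 0, 16.5], 0],
    [[0, 0, 17], 0],
    [[0, 0, 17], 0],
    [[0, 0, 17], 0]
  ]
}}

```text
time: 19.8
tool_pos: [554.7, -336.8, 71.1]
tcp_rot: [-180.0, 0.0, 158.3]
ft_force: [0.3, 0.2, -0.7]
finger_gap: 13.0
grip_force: 68.3
```

>>> {"op": "step_arm", "data": {
  "rows": [
    [[0, 0, 0.5], 0],
    [[0, 0, 1], 0],
    [[0, 0, 1.3], 0],
    [[0, 0, 1.3], 0],
    [[0, 0, 1.3], 0]
  ]
}}

```text
time: 20.3
tool_pos: [554.8, -336.9, 70.5]
tcp_rot: [-180.0, 0.0, 158.3]
ft_force: [-1.9, 1.0, 5.3]
finger_gap: 13.1
grip_force: 69.3
```

Seated at the same height it was picked from (5 N contact). Release and rise.

>>> {"op": "step_arm", "data": {
  "rows": [
    [[0, 0, -0.5], 0],
    [[0, 0, -0.5], 0],
    [[0, 0, -0.5], 0],
    [[0, 0, -0.5], 0],
    [[0, 0, -0.5], 0],
    [[0, 0, -0.5], 0],
    [[0, 0, -0.5], 0],
    [[0, 0, -0.5], 0]
  ],
  "fingers": 1
}}

```text
time: 21.1
tool_pos: [554.6, -336.7, 70.1]
tcp_rot: [-180.0, 0.0, 158.3]
ft_force: [0.1, 1.1, 0.4]
finger_gap: 85.4
grip_force: 0.0
```

>>> {"op": "step_arm", "data": {
  "rows": [
    [[0, 0, -5], 0],
    [[0, 0, -20], 0],
    [[0, 0, -45], 0],
    [[0, 0, -75], 0],
    [[0, 0, -105], 0],
    [[0, 0, -130], 0],
    [[0, 0, -130], 0],
    [[0, 0, -130], 0],
    [[0, 0, -130], 0]
  ]
}}

```text
time: 22.0
tool_pos: [554.1, -336.4, 199.3]
tcp_rot: [180.0, -0.1, 158.3]
ft_force: [0.5, -0.1, 0.5]
finger_gap: 85.5
grip_force: 0.0
```

```bash
python3 - <<'E'
from h import *
print(r.sense()["tool_pos"])
a=snapshot("scene");w=snapshot("wrist");t=snapshot("top")
cv2.imwrite("pics/c9.png",np.hstack([cv2.resize(a[170:300,160:290],(400,400)),cv2.resize(w[120:250,260:390],(400,400))]))
# barrel home check: difference with the first top picture
d=cv2.absdiff(t,cv2.imread("pics/top0.png"))[200:245,140:190];print(d.mean(),d.max())
E
```

```text
[ 554.09915197 -336.35861321  199.27432519]
13.602518518518519 29
```

View pics/c9.png

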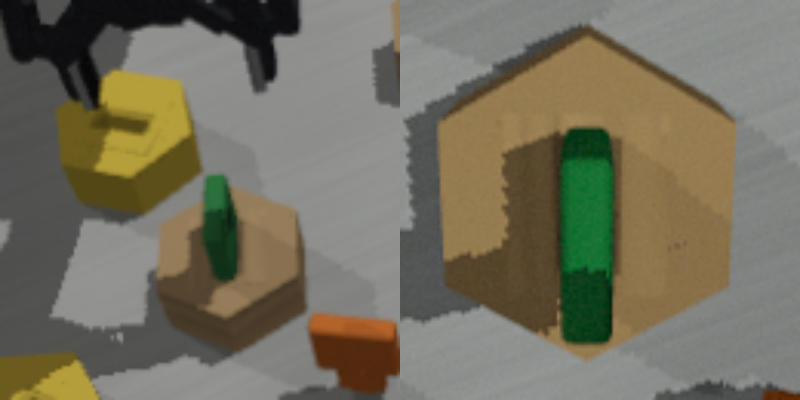

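The key stands upright and fully in its block, as at the start, and the gripper is clear. The barrel matches its first picture.

```bash
python3 -c "
from bench import r
print(r.hand_in())"
```

```text
the job is handed in; nothing more can be done
None
```

The job is handed in, with no verdict shown: the green key went fully into the barrel, turned clockwise to its stop and back home, and is upright and fully back in its block, released, at about 22 s.

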